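# Open the dry-storage bay by its push-to-open catch

### The job

The crucible is wanted from the dry-storage cabinet. Without picking anything up, slide the stop clock along the worktop until it is well clear of the swing of the door in front of the crucible, to the side of the other door; then press that door at its free edge so that the push-to-open catch lets it spring ajar, and swing it wide open, to about a right angle, with a fingertip behind its edge. Leave the other bay shut, the door must not strike the clock, and disturb nothing else.

Things in the scene. Friction and masses are not known exactly. Their poses are not given: they have to be found in the camera images.
- cabinet: Clear-walled dry-storage cabinet, fixed: two bays side by side, 120 deep (x), 312 wide (y), 110 mm high. White base 32 mm high (= bay floor); clear top, sides and doors in slim white frames; small round dial on top. Origin: centre of underside; x points into the cabinet, away from the robot, y to the robot's left. Housing front at x = -60 mm, outer faces of the shut doors at x = -74 mm.
- left_door (a joint): Angle of the left (+y) door, rad: about 0.01 shut and latched, 0.42 sprung ajar (free edge 58 mm out), 1.75 fully open. Flat panel 144 wide, 6 thick, z = 2 to 109 mm, no handle, hinged at the cabinet's outer edge, swings towards the robot. The free edges of the two doors are 20 mm apart in the middle. Past 0.42 it turns freely, with about 1 to 2 N at the free edge, and stays where it is left.
- right_door (a joint): Angle of the right (-y) door, rad; mirror image of the left. Catch of each door, in the base behind its free edge (parts below z = 30 mm): pressing the free edge in by 6 mm (-0.035 rad, about 3 N; solid stop at 8 mm) trips it; once let go, a spring pushes the door ajar in about 0.5 s. Pressing near the hinge does not trip it. Pushing an open door fully in latches it again.
- left_hinge (a point): on the left door's vertical hinge axis (cabinet x = -71, y = +154 mm), 70 mm above the worktop; the door's mid-plane passes through it
- right_hinge (a point): on the right door's vertical hinge axis (cabinet x = -71, y = -154 mm), 70 mm above the worktop; the door's mid-plane passes through it
- left_press_point (a point): on the outer face of the left door, 6.5 mm in from its free edge, 137.5 mm from the hinge axis, 70 mm above the worktop, at a small grey dot; moves with the door. Any height, and anywhere within 40 mm of the free edge, serves as well; mind the neighbouring door
- right_press_point (a point): the same point on the right door
- crucible: white porcelain crucible, 48 mm wide, 32 mm high, standing in one of the two bays; origin centre of its underside. The bay that it is in is the one to open. Not to be touched
- cuvette_case: flat black cuvette case 73 x 86 x 25 mm lying in the other bay; origin centre of its underside
- stop_clock: white bench stop clock, a box 40 (x) x 70 (y) x 59 mm high, about 0.2 kg, standing on the worktop in front of the middle of the cabinet, its centre 50 to 70 mm ahead of the doors, where it blocks the swing of both doors; origin centre of its underside, z up, slides easily when pushed low on its side
- buffer_bottle: bystander: capped clear reagent bottle, 60 mm wide, 122 mm tall, left of the cabinet; origin centre of its underside
- glue_bottle: bystander: slim white bottle with a green cap, 41 mm wide, 132 mm tall, right of the cabinet, beside its front corner; origin centre of its underside
- marker_pen: bystander: marker pen 128 mm long, 14 mm thick, lying crosswise near the front edge of the worktop, in front of the cabinet; origin centre of its underside
- petri_dish: bystander: closed petri dish, 65 mm wide, 15 mm high, right of the cabinet towards the front edge; origin centre of its underside
- wash_bottle: bystander: wash bottle with a bent spout, 199 mm tall, at the right; origin centre of its underside
- conical_flask: bystander: conical glass flask, 77 mm wide, 113 mm tall, at the right; origin centre of its underside
- tube_rack: bystander: empty tube rack, 50 x 158 x 70 mm, at the far right; origin centre of its underside
Things that resemble listed ones, but are neither listed nor needed, are in the scene too. Several things look just like the stop_clock: the one meant starts nearest to the robot's base.

How it is judged:
By the outcome, as a careful person would: the job done as asked, in the order asked, and still so for the second after the job is handed in, with the robot touching nothing.
It also fails if it takes over 54 s, if anything falls off the work surface, if the arm or the gripper's body presses on something with over 40 N, if the wrist force passes 120 N, or if a joint passes its speed limit or range.

### The arm

A 6-joint arm with a two-finger parallel gripper is mounted at the origin on a cart in front of the work surface, level with it; the furniture and walls round the work are solid. World frame = base frame: x ahead of the robot, y to its left, z up, the work surface at z = 0. Lengths are in mm, angles in rad, forces in N, time in s.
With the tool pointing down it reaches from about 275 to 725 mm from the base axis. Payload 15.9 kg.
Tool frame: the origin (TCP) lies midway between the tips of the shut fingers; the grasp point (between the pads) lies 19 mm behind it (manip.grip_depth is the z of the grasp point in the tool frame, in mm); z points along the fingers, y is the line along which they close (so a half turn about z gives the same grasp; the last joint's range is limited). The gripper opens to 85 mm and grips with 20 to 120 N. Pads are 22 mm wide; open, the fingers measure 114 mm over their backs; the gripper's body (76 mm by 85 mm) begins 54 mm behind the grasp point. The pads swing forward as they close: fully open they stand 13 mm farther back than shut.
Start: joints at [1.3, 0.213, -0.034, 1.323, 0, 1.571], TCP at [133.746, 481.765, 231.306] pointing down, gripper open.
Joint ranges: [-2.98, 2.98], [-0.74, 1.72], [-1.14, 1.35], [-2.1, 2.04], [-1.57, 1.44], [-3.14, 3.14]. Speed limits (rad/s): [1.89, 1.89, 2.39, 2.57, 3.14, 3.14].

### API

Orientations are given as [roll, pitch, yaw] about the fixed x, y, z axes, in that order (R = Rz(yaw) Ry(pitch) Rx(roll)).
In Python, from rig import manip, capture, ticket, spotter gives the robot as it stands.
- The arm moves only by the tool move_arm, never from a script. Its argument "commands" is one flat list of numbers, 5 for each row, row after row: the finger opening in mm, from 0 to 85.4, then the shift along the tool's x, y, z in mm, then the turn about the tool's z in rad. A call has 1 to 10 rows; each row shifts and turns the commanded pose from where the row before left it, along the tool's axes as they then stand; what a row does not reach is not made up. A row lasts 1/12 s, in which the tool goes at most 41.7 mm and 7.16 degrees, less where a joint would pass 70% of its speed; a pose out of reach is approached as far as the arm can. A call is refused whole if a number of a shift passes 41.7 or a number of a turn 0.125, either way. A call with a gripper value outside its range is refused whole. The fingers move at their own pace and stop on an object; the grip force is fixed at half the most. Time passes only in rows, so rows that do not move let the fingers close. It gives the time, the measured TCP pose, the force, the opening and the grip force at its end, in the units of the state.
- manip.observe(): the state, without advancing time (a new reading comes with each control period).
- capture(name): name is "scene" or "top"; returns a dict with "pixels" (384x512x3 uint8, red, green, blue), "z_map" (384x512 float32, mm along the optical axis (not along the pixel's ray), 0 where there is no reading), "fx", "fy", "cx", "cy" (pixels), "origin" and "orientation" of the camera in the world. Camera axes: x right, y down, z forward; pixel columns grow to the right and rows downward; lengths in mm; the calibration is good to about 2 mm. A picture is of the moment at which its call begins.
- ticket.finish_job(): hands the job in; it is judged then, once.
Trained networks look in a picture, given as the dict that the camera call returned (one of the last four; its "shot" number tells which), for a name from the list of things; names that differ only in an ending like _2 or _b are one class to them, and where a whole thing is asked for, a point or a joint stands for the part that bears it (a point fixed in the world has none). Each returns a list of dicts, best first, with "p" (0 to 1); they miss things now and then, are a little off and sometimes report something else, mostly with a low value. They report only what shows in the picture. A call takes as long as a camera call. They do not tell look-alikes from the thing itself.
- spotter.find_in(picture, query): "bbox" ([left, top, right, bottom] in pixels, round what is visible of it).
The state is a dict: "time": time; "qpos": joint angles; "qd": joint speeds; "effort": joint torques, N m; "ee_pos": TCP position; "orientation": TCP orientation; "wrist_force": force on the tool from outside, world axes, zero at the start; "wrist_torque": the same for the moment, N m; "finger_gap": finger opening in mm; "gripper_force": force on a finger pad.
Only numpy, scipy, OpenCV 4.12 (cv2) and the standard library are available. Lean on these libraries where they do the work, as an engineer would, in place of code of your own. Each camera call takes 0.05 s, during which the arm holds its last target. There are 200 camera calls.

## Working session

There is one attempt and no reset: what is moved stays moved. The work goes in short steps, Python scripts to look and compute and a tool call to move; the robot and the scene stay as the last step left them, time stands still between calls to the robot, and variables do not carry over. Pictures are saved under pics/ and viewed, at most 10 in all, crops included, and the job is handed in when it is done.

Besides the shell and the picture viewer there is one more tool, called after "Call:" as name(argument=value, ...), one argument or row to a line, values as JSON. move_arm: Moves the arm, as the interface text tells. Its arguments: {"type":"object","properties":{"commands":{"type":"array"}},"required":["commands"]}

```bash
mkdir -p pics; cat > h.py <<'E'
import numpy as np, cv2
from rig import manip, capture, ticket, spotter
def Rm(o):
    o=np.array(o,float)
    if o.shape==(3,3): return o
    if o.size==4: raise Exception('quat %s'%o)
    r,p,y=o; c,s=np.cos,np.sin
    return np.array([[c(y),-s(y),0],[s(y),c(y),0],[0,0,1]])@np.array([[c(p),0,s(p)],[0,1,0],[-s(p),0,c(p)]])@np.array([[1,0,0],[0,c(r),-s(r)],[0,s(r),c(r)]])
def cloud(c):
    z=c["z_map"].astype(float);v,u=np.mgrid[:z.shape[0],:z.shape[1]]
    P=np.stack([(u-c["cx"])/c["fx"]*z,(v-c["cy"])/c["fy"]*z,z],-1)@Rm(c["orientation"]).T+np.array(c["origin"])
    P[z==0]=np.nan
    return P
def save(c,n): cv2.imwrite('pics/'+n,c["pixels"][:,:,::-1])
E
python3 - <<'E'
from h import *
s=manip.observe();print({k:s[k] for k in('time','ee_pos','orientation','finger_gap')})
for n in("scene","top"):
    c=capture(n);save(c,n+'0.png');P=cloud(c);print(n,c["origin"],c["orientation"],c["fx"])
    for q in("cabinet","stop_clock","crucible","cuvette_case","left_press_point","right_press_point","left_door","right_door","marker_pen","glue_bottle","buffer_bottle","petri_dish"):
        for d in spotter.find_in(c,q)[:4]:
            b=np.array(d["bbox"]);i=b.round().astype(int);m=P[(i[1]+i[3])//2,(i[0]+i[2])//2]
            print(q,round(d["p"],2),i,m.round())
E
```

```text
{'time': 0.0, 'ee_pos': array([133.65575797, 481.45878412, 230.81287453]), 'orientation': array([-3.14048330e+00, -1.54669000e-05,  2.87080215e+00]), 'finger_gap': 85.20855666678946}
scene [-257.31288246 -668.01103836 1158.29870497] [-2.39476699  0.01248593 -0.84908225] 478.0250086411915
cabinet 0.72 [189  95 279 175] [583. 178. 110.]
cabinet 0.68 [179  85 195 119] [622. 449.  88.]
stop_clock 0.83 [149 125 170 149] [449. 412.  56.]
stop_clock 0.59 [198 147 221 170] [501. 221.  37.]
left_press_point 0.72 [189 110 218 152] [568. 315.  60.]
left_press_point 0.68 [217 131 252 176] [563. 163.  51.]
right_press_point 0.75 [218 131 252 176] [564. 159.  53.]
right_door 0.63 [220 131 249 174] [564. 164.  55.]
marker_pen 0.49 [171 182 199 200] [360. 192.  11.]
glue_bottle 0.67 [265 186 282 214] [468. -86.  82.]
glue_bottle 0.22 [361 250 389 313] [ 437. -458.   68.]
buffer_bottle 0.6 [178  87 193 121] [615. 454.  80.]
petri_dish 0.9 [243 220 265 240] [391. -77.   5.]
top [ 296.45304055   12.96480421 1749.63481816] [-3.02233641 -0.01207779 -1.55857177] 436.1104336985952
cabinet 0.66 [157 142 238
[... 171 characters left out ...]
16.]
left_press_point 0.77 [153 176 195 183] [571. 320.  65.]
left_press_point 0.34 [200 180 239 186] [566. 149.  14.]
right_press_point 0.64 [200 179 237 185] [564. 149.  54.]
right_press_point 0.44 [152 176 195 188] [568. 334.  12.]
left_door 0.6 [155 177 196 183] [570. 320.  46.]
left_door 0.17 [152 141 240 181] [635. 231. 111.]
right_door 0.67 [198 179 236 182] [566. 151.  86.]
right_door 0.48 [328 174 345 197] [ 553. -309.   87.]
marker_pen 0.64 [191 234 210 234] [361. 220.   9.]
glue_bottle 0.54 [266 199 280 209] [473. -65. 115.]
buffer_bottle 0.72 [126 153 148 175] [622. 458. 100.]
buffer_bottle 0.37 [269 196 280 208] [478. -67. 135.]
petri_dish 0.63 [268 222 282 238] [380. -78.  14.]
```

```bash
python3 - <<'E'
import cv2
a=cv2.imread('pics/scene0.png')[70:250,120:320];cv2.imwrite('pics/s0c.png',cv2.resize(a,None,fx=3.3,fy=3.3,interpolation=2)[:600])
a=cv2.imread('pics/top0.png')[120:270,110:310];cv2.imwrite('pics/t0c.png',cv2.resize(a,None,fx=4,fy=4,interpolation=2))
E
```

```text
(no output)
```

View pics/s0c.png

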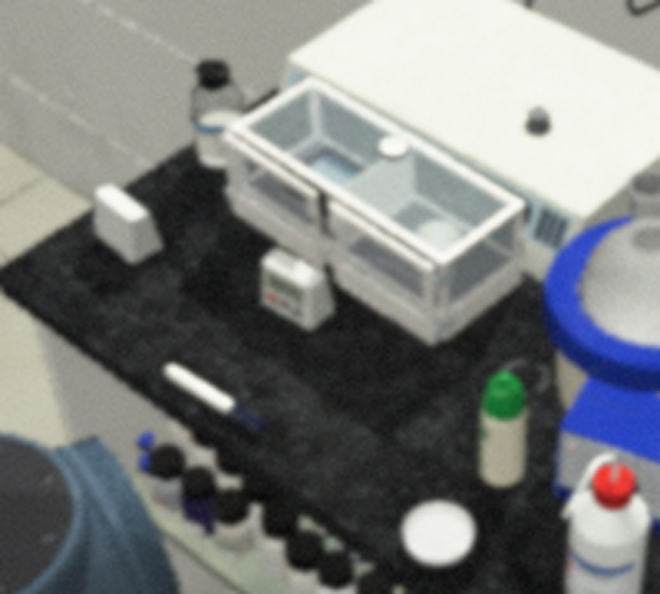

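View pics/t0c.png

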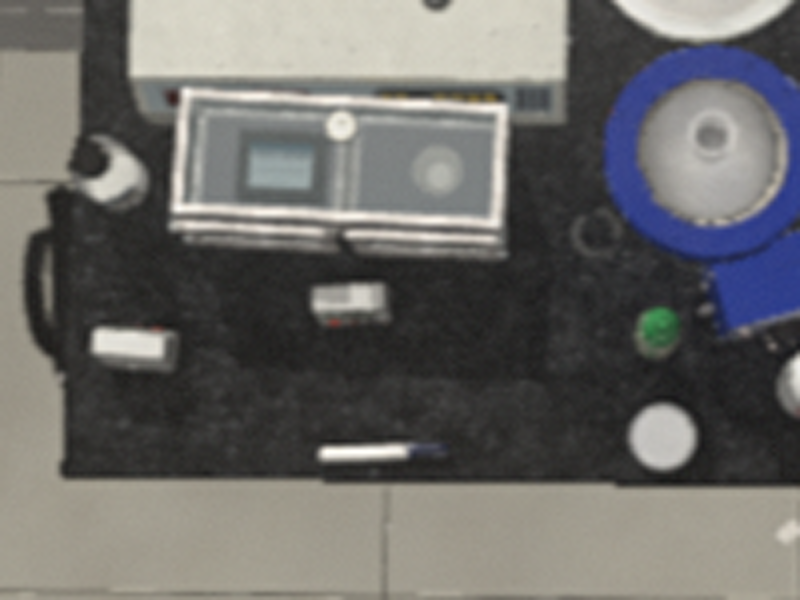

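The scene crop and top crop show the crucible in the right bay (top crop px ~(437,170)) and the case in the left bay (~(280,165)), so the right door is the one to open. There are two clock candidates. A is in front of the cabinet, scene px (210,158), about 548 mm from the base. B is at the left, scene px (160,137), about 609 mm from the base. A is nearer and in front of the cabinet's middle, so it fits. I'll confirm it in a crop and measure it.

```bash
python3 - <<'E'
from h import *
for n in("top","scene"):
    cs=[capture(n) for _ in range(4)]
    P=np.nanmedian([cloud(c) for c in cs],0)
    x,y,z=P[...,0],P[...,1],P[...,2]
    m=(x>530)&(x<730)&(y>30)&(y<430)&(z>100)&(z<118)
    k=cv2.minAreaRect(np.c_[x[m],y[m]].astype(np.float32));print(n,'cab',m.sum(),k,np.median(z[m]))
    print(cv2.boxPoints(k).round(1).tolist())
    m=(x>440)&(x<550)&(y>160)&(y<290)&(z>50)&(z<68)
    k=cv2.minAreaRect(np.c_[x[m],y[m]].astype(np.float32));print('clk top',m.sum(),k,np.median(z[m]))
    m=(x>440)&(x<545)&(y>160)&(y<290)&(z>12)&(z<68)
    k=cv2.minAreaRect(np.c_[x[m],y[m]].astype(np.float32));print('clk all',m.sum(),k)
    m=(x>320)&(x<400)&(y>100)&(y<300)&(z>6)&(z<25);print('pen',np.nanmin(P[m],0),np.nanmax(P[m],0))
    m=(x>420)&(x<520)&(y>-110)&(y<-20)&(z>15)&(z<150);print('glue',np.nanmin(P[m],0),np.nanmax(P[m],0))
    m=(x>400)&(x<500)&(y>340)&(y<470)&(z>15)&(z<70);print('clk2',np.nanmin(P[m],0),np.nanmax(P[m],0))
    m=(x>560)&(x<700)&(y>400)&(y<520)&(z>15)&(z<150);print('buf',np.nanmin(P[m],0),np.nanmax(P[m],0))
    if n=="scene": cv2.imwrite('pics/clk.png',cv2.resize(cs[0]["pixels"][110:215,140:270,::-1],None,fx=5,fy=5,interpolation=2))
    else: 
        im=cs[0]["pixels"][:,:,::-1].astype(int);
        cv2.imwrite('pics/t1.png',cv2.resize(cs[0]["pixels"][130:210,140:250,::-1],None,fx=7,fy=7,interpolation=2))
E
```

```text
top cab 2995 ((646.5266723632812, 231.62757873535156), (166.85240173339844, 396.4317626953125), 0.001704367925412953) 109.57734504286964
[[563.0999755859375, 429.79998779296875], [563.0999755859375, 33.400001525878906], [730.0, 33.400001525878906], [729.9000244140625, 429.79998779296875]]
clk top 122 ((513.3662109375, 230.5658416748047), (27.020977020263672, 70.65786743164062), 1.9871562719345093) 56.46054626318761
clk all 179 ((510.72900390625, 230.3199005126953), (32.16680908203125, 71.00426483154297), 1.7753804922103882)
pen [359.8649412  132.2955246    6.06269616] [388.34967004 259.41145603  17.39891616]
glue [464.6503786  -92.89110578  15.11680508] [500.22657822 -52.37006876 133.80054489]
clk2 [447.82143528 406.29856205  15.27465046] [488.42865853 469.86397733  63.60053696]
buf [606.98571817 403.25532916  15.3248557 ] [698.51153974 502.6710848  127.35536316]
scene cab 2760 ((644.278564453125, 229.82391357421875), (171.30889892578125, 399.1227722167969), 0.009294983930885792) 109.0655825326113
[[558.5999755859375, 429.3999938964844], [558.7000122070312, 30.200000762939453], [730.0, 30.299999237060547], [729.9000244140625, 429.3999938964844]]
clk top 133 ((510.8847961425781, 231.3301544189453), (25.95144271850586, 70.01984405517578), 2.7479848861694336) 55.863330772822565
clk all 313 ((507.9638671875, 229.3753662109375), (36.55748748779297, 72.08971405029297), 8.753403663635254)
pen [353.86874629 133.15284427   6.44172777] [372.80941187 259.41932297  15.39258012]
glue [459.46506063 -92.08343702  15.42648654] [495.09911188 -55.61280867 132.72551963]
clk2 [444.00135741 405.16222508  15.12802356] [478.10496758 469.94057425  61.35421504]
buf [602.09125853 437.02432071  15.25690162] [699.96596207 496.38372897 123.72921087]
```

View pics/clk.png

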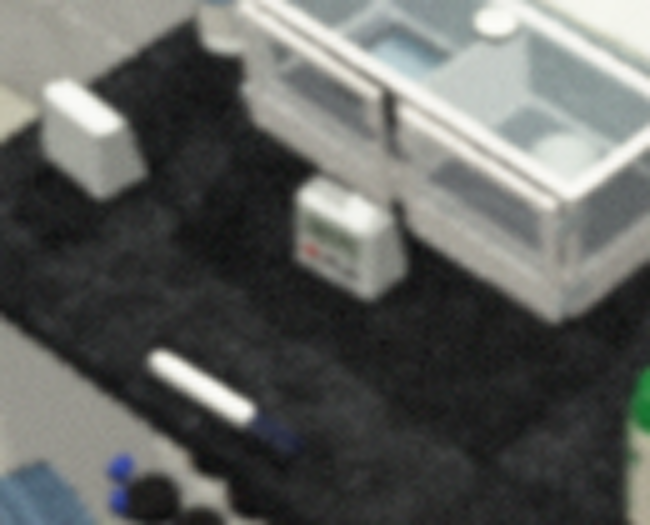

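View pics/t1.png

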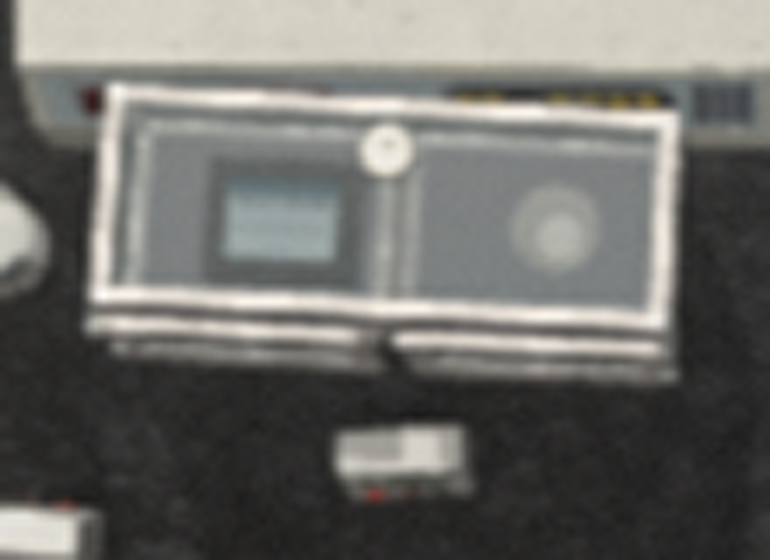

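The crops confirm clock A: its display faces the robot at clk crop px (335,245), and it stands in front of the gap between the doors. B is at (90,140) on the left. The cabinet is slightly rotated. Its top frame corners in the t1 crop are about (112,88), (680,115), (662,325) and (90,298), and I'll fit its pose to these.

```bash
python3 - <<'E'
from h import *
cs=[capture("top") for _ in range(3)]
c=cs[0];P=np.nanmedian([cloud(k) for k in cs],0)
R=Rm(c["orientation"]);o=np.array(c["origin"])
def hit(u,v,z):
    d=R@np.array([(u-c["cx"])/c["fx"],(v-c["cy"])/c["fy"],1]);return (o+d*(z-o[2])/d[2])[:2]
px=np.array([(108,84),(682,108),(665,328),(88,302)])/7+[140-.5,130-.5]
W=np.array([hit(u,v,110) for u,v in px]);print(W.round(1).tolist())
L=np.array([(60,156),(60,-156),(-60,-156),(-60,156)],float)
M,_=cv2.estimateAffinePartial2D(L,W);print(M, np.degrees(np.arctan2(M[1,0],M[0,0])),np.hypot(M[1,0],M[0,0]))
# door tops edges from depth: z 100..112, points by column in px, front-most x
x,y,z=P[...,0],P[...,1],P[...,2]
m=(x>540)&(x<600)&(y>60)&(y<400)&(z>101)&(z<114)
q=np.c_[x[m],y[m]]
bins=np.arange(75,395,20);e=[(b+10,np.percentile(q[(q[:,1]>=b)&(q[:,1]<b+20)][:,0],3)) for b in bins if ((q[:,1]>=b)&(q[:,1]<b+20)).sum()>4]
print(np.round(e,1).tolist());print(np.polyfit([a for a,_ in e],[a for _,a in e],1))
m=(x>540)&(x<720)&(y>60)&(y<410)&(z>101)&(z<114);
for lo in(590,620,650): 
    k=m&(x>lo-15)&(x<lo+15);print('y range',lo,y[k].min().round(1),y[k].max().round(1))
cs=[capture("scene") for _ in range(3)];P=np.nanmedian([cloud(k) for k in cs],0);x,y,z=P[...,0],P[...,1],P[...,2]
# scene camera: door front faces, lower base region z 5..30
m=(x>530)&(x<600)&(y>90)&(y<380)&(z>8)&(z<100);q=np.c_[x[m],y[m]]
e=[(b+10,np.median(q[(q[:,1]>=b)&(q[:,1]<b+20)][:,0])) for b in np.arange(80,380,20) if((q[:,1]>=b)&(q[:,1]<b+20)).sum()>4];print(np.round(e,1).tolist())
# clock front-face / sides
m=(x>440)&(x<545)&(y>160)&(y<290)&(z>10)&(z<50)
for l in(10,20,30,40):
    k=m&(z>l)&(z<l+10);print(l,k.sum(),np.percentile(x[k],[2,50,98]).round(1),np.percentile(y[k],[2,98]).round(1))
E
```

```text
[[708.5, 390.2], [699.8, 75.6], [577.3, 82.7], [587.2, 396.2]]
[[ 1.01236522e+00  3.02207109e-02  6.43316330e+02]
 [-3.02207109e-02  1.01236522e+00  2.35287449e+02]] -1.709862305018003 1.0128161925270918
[[85.0, 563.6], [105.0, 563.6], [125.0, 564.0], [145.0, 566.3], [165.0, 566.2], [185.0, 565.8], [205.0, 565.8], [225.0, 566.5], [245.0, 571.8], [265.0, 568.3], [285.0, 569.0], [305.0, 571.6], [325.0, 571.5], [345.0, 571.6], [365.0, 574.4], [385.0, 574.6]]
[3.68738194e-02 5.59736822e+02]
y range 590 81.0 394.1
y range 620 81.3 391.2
y range 650 78.4 390.9
[[90.0, 561.7], [110.0, 561.8], [130.0, 561.9], [150.0, 562.8], [170.0, 563.4], [190.0, 564.1], [210.0, 564.6], [230.0, 564.8], [250.0, 566.8], [270.0, 566.8], [290.0, 567.5], [310.0, 568.1], [330.0, 569.6], [350.0, 570.3], [370.0, 571.1]]
10 42 [490.4 496.4 527.8] [195.8 259.8]
20 50 [490.4 497.4 528.9] [195.9 258.6]
30 50 [493.8 498.2 525. ] [196.9 259.8]
40 48 [493.8 499.9 526.7] [196.6 260.4]
```

Call:
move_arm(
  commands=[0,0,0,0,-0.12,0,0,0,0,-0.12,0,-30,-25,0,0,0,-30,-25,0,0,0,-30,-25,0,0,0,-30,-25,0,0,0,-30,-25,0,0,0,-30,-25,0,0,0,-30,-25,0,0,0,-30,-25,0,0],
)

```text
time: 2.83
ee_pos: [368.6, 272.9, 231.5]
orientation: [3.141, 0.0, 3.111]
wrist_force: [0.8, 1.1, -0.1]
finger_gap: -0.1
gripper_force: 0.0
```

Call:
move_arm(
  commands=[0,-30,-25,0,0,0,-30,-25,0,0,0,-30,-25,0,0,0,-30,-25,0,0,0,-28,-29,0,0,0,0,0,0,0],
)

```text
time: 3.33
ee_pos: [514.9, 136.4, 230.6]
orientation: [-3.14, 0.001, 3.106]
wrist_force: [1.2, 0.0, 0.0]
finger_gap: -0.2
gripper_force: 0.0
```

Call:
move_arm(
  commands=[0,4,0,35,0,0,0,0,40,0,0,0,0,40,0,0,0,0,40,0,0,0,0,35,0,0,0,0,20,0,0,0,20,0,0,0,0,6,0,0,0,0,0,0,0],
)

```text
time: 4.08
ee_pos: [508.4, 168.2, 21.4]
orientation: [3.141, 0.0, 3.112]
wrist_force: [0.3, 1.0, 0.2]
finger_gap: 0.2
gripper_force: 0.0
```

Call:
move_arm(
  commands=[0,0,5,0,0,0,0,5,0,0,0,0,5,0,0,0,0,5,0,0,0,0,5,0,0,0,0,5,0,0,0,0,5,0,0,0,0,5,0,0,0,0,5,0,0,0,0,5,0,0],
)

```text
time: 4.92
ee_pos: [509.8, 217.5, 21.3]
orientation: [-3.142, -0.0, 3.111]
wrist_force: [-0.9, -1.6, 1.3]
finger_gap: 0.1
gripper_force: 0.6
```

```bash
cat > clk.py <<'E'
from h import *
import sys
print(manip.observe()["wrist_force"].round(1))
for n in("top","scene"):
    P=np.nanmedian([cloud(capture(n)) for _ in range(2)],0);x,y,z=P[...,0],P[...,1],P[...,2]
    ee=manip.observe()["ee_pos"]
    m=(x>440)&(x<550)&(y>max(195,ee[1]+8))&(y<395)&(z>12)&(z<64)
    k=cv2.minAreaRect(np.c_[x[m],y[m]].astype(np.float32));print(n,m.sum(),k,y[m].min(),y[m].max())
E
python3 clk.py
```

```text
[-0.9 -1.6  1.3]clk.py:5: RuntimeWarning: All-NaN slice encountered
  P=np.nanmedian([cloud(capture(n)) for _ in range(2)],0);x,y,z=P[...,0],P[...,1],P[...,2]
Traceback (most recent call last):
  File "clk.py", line 8, in <module>
    k=cv2.minAreaRect(np.c_[x[m],y[m]].astype(np.float32));print(n,m.sum(),k,y[m].min(),y[m].max())
                                                                             ~~~~~~~~^^
ValueError: zero-size array to reduction operation minimum which has no identity
```

```bash
sed -i 's/("top","scene")/("scene","top")/; s/    k=cv2/    if m.sum()<9: print(n,"hidden"); continue\n    k=cv2/' clk.py; python3 clk.py 2>/dev/null; python3 - <<'E'
from h import *
c=capture("scene");cv2.imwrite('pics/push.png',cv2.resize(c["pixels"][80:230,130:290,::-1],None,fx=4,fy=4,interpolation=2))
E
```

```text
[ 0.2 -0.6  0.1]
scene 174 ((507.1687316894531, 279.2218933105469), (101.54539489746094, 26.545001983642578), 70.36490631103516) 227.3852661796675 322.58232058047065
top hidden
```

View pics/push.png

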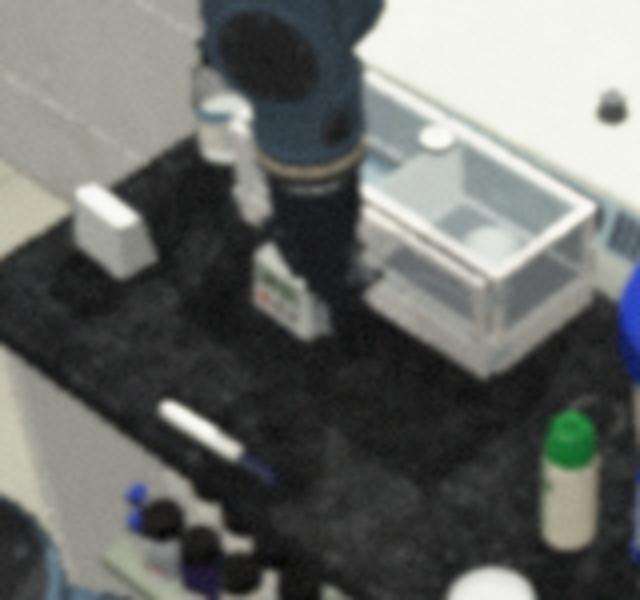

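```bash
python3 - <<'E' 2>/dev/null
from h import *
P=np.nanmedian([cloud(capture("scene")) for _ in range(4)],0);x,y,z=P[...,0],P[...,1],P[...,2]
m=(x>440)&(x<545)&(y>205)&(y<340)&(z>8)&(z<64)
for b in range(205,340,8):
    k=m&(y>=b)&(y<b+8)
    if k.sum()>3: print(b+4,k.sum(),np.percentile(x[k],[5,50,95]).round(1),z[k].min().round(),z[k].max().round())
E
```

```text
209 19 [496.  500.3 503.1] 26.0 63.0
217 12 [497.6 498.6 499.5] 27.0 60.0
225 6 [497.3 498.8 500.3] 43.0 64.0
233 25 [498.  501.8 504.6] 8.0 50.0
241 21 [496.6 499.8 505.1] 8.0 52.0
249 21 [494.6 500.1 506.5] 8.0 54.0
257 16 [498.3 500.4 503.7] 19.0 53.0
265 21 [497.  500.8 506.3] 11.0 58.0
273 19 [495.7 501.9 509.5] 11.0 57.0
281 22 [497.1 502.3 512.5] 11.0 56.0
289 25 [497.7 502.9 518.4] 8.0 59.0
297 18 [500.3 506.  516.1] 11.0 57.0
```

The push crop shows the clock at px (285,290) with the finger against its right side. It has slid to y ≈ 231–301 without noticeable rotation, so I'm continuing.

Call:
move_arm(
  commands=[0,0,6,0,0,0,0,6,0,0,0,0,6,0,0,0,0,6,0,0,0,0,6,0,0,0,0,6,0,0,0,0,6,0,0,0,0,6,0,0,0,0,6,0,0,0,0,6,0,0],
)

```text
time: 6.3
ee_pos: [511.6, 277.6, 21.3]
orientation: [-3.142, -0.0, 3.111]
wrist_force: [0.1, -1.4, 0.8]
finger_gap: 0.2
gripper_force: 0.4
```

Call:
move_arm(
  commands=[0,0,5,0,0,0,0,2,0,0,0,0,0,0,0,0,0,-20,0,0,0,0,-40,0,0,0,0,-40,0,0,0,0,-30,0,0,0,0,-20,0,0,0,0,0,-40,0,0,0,0,0,0],
)

```text
time: 7.13
ee_pos: [509.2, 133.1, 66.1]
orientation: [3.14, 0.005, 3.108]
wrist_force: [1.3, 1.5, 2.9]
finger_gap: -0.2
gripper_force: 0.0
```

```bash
python3 - <<'E' 2>/dev/null
from h import *
for n in("scene","top"):
    c=capture(n);P=cloud(c);x,y,z=P[...,0],P[...,1],P[...,2]
    m=(x>450)&(x<548)&(y>225)&(y<395)&(z>10)&(z<66)
    k=cv2.minAreaRect(np.c_[x[m],y[m]].astype(np.float32));print(n,m.sum(),k,y[m].min(),y[m].max(),x[m].min(),x[m].max())
cv2.imwrite('pics/a.png',cv2.resize(c["pixels"][130:250,130:290,::-1],None,fx=4,fy=4,interpolation=2))
E
```

```text
scene 285 ((515.4129638671875, 331.1341857910156), (35.60502243041992, 75.59339141845703), 2.7764058113098145) 293.0732077571804 368.91833265873447 498.1936336076267 534.8595299630614
top 178 ((510.5591735839844, 312.7642822265625), (139.39173889160156, 57.47603988647461), 68.27963256835938) 258.0643963731449 387.8947189413551 459.31789355194064 538.6763921243487
```

View pics/a.png

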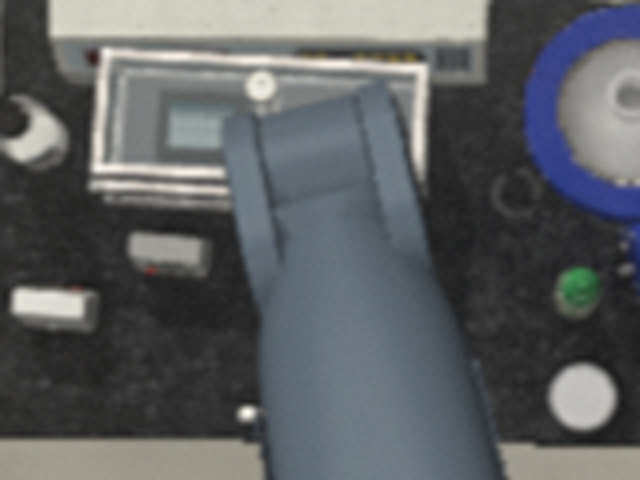

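The crop shows the clock at px (170,252), in front of the left door, upright and clear of clock B at (55,305). Next I press the right door.

Call:
move_arm(
  commands=[0,0,38,0,0,0,0,37,0,0,0,-25,0,0,0,0,-5,0,0,0,0,0,0,0,0],
)

```text
time: 7.65
ee_pos: [539.8, 208.6, 60.2]
orientation: [-3.141, -0.001, 3.112]
wrist_force: [-0.2, -0.4, -0.7]
finger_gap: -0.1
gripper_force: 0.0
```

Call:
move_arm(
  commands=[0,-4,0,0,0,0,-4,0,0,0,0,-4,0,0,0,0,0,0,0,0],
)

```text
time: 7.98
ee_pos: [551.7, 207.3, 61.2]
orientation: [-3.142, -0.0, 3.11]
wrist_force: [-1.5, -1.0, 0.2]
finger_gap: 0.1
gripper_force: 0.0
```

Call:
move_arm(
  commands=[0,-2,0,0,0,0,-2,0,0,0,0,0,0,0,0],
)

```text
time: 8.23
ee_pos: [555.6, 207.5, 61.3]
orientation: [-3.142, -0.0, 3.111]
wrist_force: [-1.9, -0.4, -0.1]
finger_gap: 0.1
gripper_force: 0.0
```

Call:
move_arm(
  commands=[0,-2,0,0,0,0,-2,0,0,0,0,0,0,0,0],
)

```text
time: 8.48
ee_pos: [558.0, 207.5, 60.9]
orientation: [-3.142, -0.003, 3.111]
wrist_force: [-12.9, 1.0, 2.7]
finger_gap: 0.1
gripper_force: 0.0
```

The 12.9 N reading means it has reached the solid stop, past the trip point. I let go and back off.

Call:
move_arm(
  commands=[0,30,0,0,0,0,40,0,0,0,0,30,0,0,0,0,0,0,-40,0,0,0,0,-30,0,0,0,0,0,0,0,0,0,0,0,0,0,0,0,0],
)

```text
time: 9.15
ee_pos: [459.9, 210.7, 131.4]
orientation: [3.141, 0.001, 3.111]
wrist_force: [0.0, -0.0, 0.5]
finger_gap: 0.2
gripper_force: 0.0
```

```bash
python3 - <<'E' 2>/dev/null
from h import *
c=capture("scene");save(c,'b.png')
P=np.nanmedian([cloud(capture("scene")) for _ in range(3)],0);x,y,z=P[...,0],P[...,1],P[...,2]
m=(x>480)&(x<590)&(y>75)&(y<262)&(z>8)&(z<108)
for b in range(75,260,12):
    k=m&(y>=b)&(y<b+12)
    if k.sum()>3: print(b+6,k.sum(),np.percentile(x[k],[5,50,95]).round(1),z[k].min().round(),z[k].max().round())
cv2.imwrite('pics/b.png',cv2.resize(c["pixels"][80:230,130:290,::-1],None,fx=4,fy=4,interpolation=2))
E
```

```text
81 134 [558.8 575.6 588.1] 9.0 108.0
93 101 [554.6 558.2 576.9] 8.0 108.0
105 90 [549.3 553.3 580.9] 8.0 108.0
117 83 [545.1 548.2 553.6] 10.0 107.0
129 83 [540.5 544.1 572.3] 9.0 108.0
141 82 [535.3 538.9 545.4] 11.0 108.0
153 86 [530.7 533.9 541.8] 9.0 108.0
165 84 [526.5 530.  579.5] 11.0 108.0
177 85 [520.9 524.1 528.1] 9.0 108.0
189 83 [516.5 520.4 580.4] 9.0 108.0
201 81 [511.5 515.2 578.2] 9.0 106.0
213 77 [507.4 511.  579.6] 8.0 108.0
225 23 [579.2 582.6 586.2] 42.0 108.0
237 41 [579.  581.1 586.7] 42.0 107.0
249 49 [564.  568.9 582.8] 35.0 108.0
261 22 [564.3 566.5 584.4] 32.0 108.0
```

View pics/b.png

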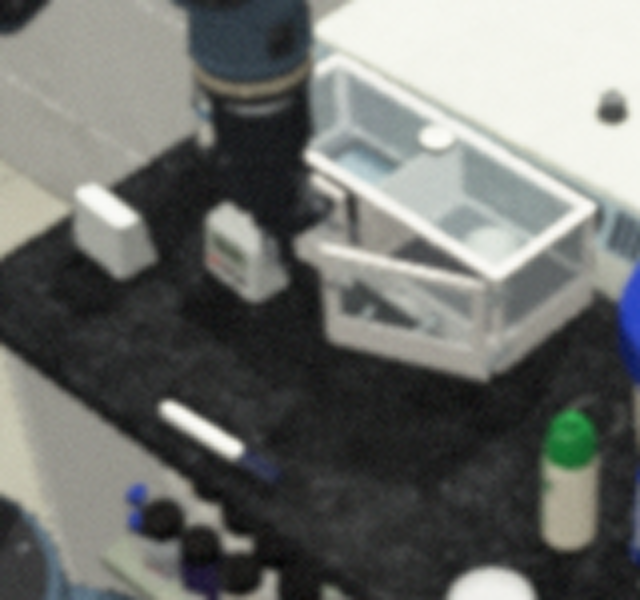

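The crop shows the right door ajar, with its free edge at px (320,245). The left door is shut and the clock at (245,250) is clear. Next I go over the door edge and down behind it.

Call:
move_arm(
  commands=[0,-30,-3,-4,0,0,-30,-3,0,0,0,-30,-2,0,0,0,0,0,0,0,0,0,0,25,0,0,0,0,25,0,0,0,0,20,0,0,0,0,0,0],
)

```text
time: 10.02
ee_pos: [546.7, 198.9, 60.9]
orientation: [-3.139, -0.006, 3.111]
wrist_force: [-1.1, -0.8, -0.4]
finger_gap: 0.4
gripper_force: 0.0
```

Call:
move_arm(
  commands=[0,4,1,0,0,0,4,1,0,0,0,8,-3,0,0,0,8,-3,0,0,0,8,-3,0,0,0,6.5,-4,0,0,0,6.5,-4,0,0,0,6.5,-4,0,0,0,0,0,0,0],
)

```text
time: 10.77
ee_pos: [495.9, 181.7, 65.5]
orientation: [-3.141, -0.001, 3.11]
wrist_force: [-0.5, -0.9, 0.7]
finger_gap: -0.0
gripper_force: 0.5
```

Call:
move_arm(
  commands=[0,6,-5.5,0,0,0,6,-5.5,0,0,0,5.5,-5,0,0,0,5,-7,0,0,0,5,-7,0,0,0,4,-6,0,0,0,3,-8,0,0,0,3,-8,0,0,0,3,-7,0,0,0,0,0,0,0],
)

```text
time: 11.6
ee_pos: [454.0, 123.3, 65.2]
orientation: [-3.141, -0.001, 3.11]
wrist_force: [-0.0, 1.1, -0.5]
finger_gap: 0.4
gripper_force: 0.0
```

```bash
cat > door.py <<'E'
from h import *
for n in("scene","top"):
    P=np.nanmedian([cloud(capture(n)) for _ in range(3)],0);x,y,z=P[...,0],P[...,1],P[...,2]
    m=(x>405)&(x<550)&(y>40)&(y<135)&(z>(8 if n=="scene" else 85))&(z<112)
    if m.sum()<30: print(n,m.sum());continue
    for lo in range(405,550,14):
        k=m&(x>=lo)&(x<lo+14)
        if k.sum()>2: print(n,lo+7,k.sum(),np.percentile(y[k],[10,50,90]).round(1))
E
python3 door.py 2>/dev/null
```

```text
scene 412 3 [93.9 94.3 95.6]
scene 426 97 [92.  93.7 97.1]
scene 440 118 [ 91.7  93.4 126.4]
scene 454 78 [90.3 91.4 93.3]
scene 468 78 [89.1 90.8 92. ]
scene 482 76 [87.8 89.3 90.9]
scene 496 79 [87.  88.4 90. ]
scene 510 75 [86.  87.5 89. ]
scene 524 80 [85.  86.4 88.7]
scene 538 78 [83.3 85.4 87.1]
scene 552 26 [83.3 84.  85.3]
top 0
```

The door face slopes 0.08 rad off the right angle in world axes. Adding the 0.034 rad cabinet yaw, the door stands at about 1.52 rad (87°), which is good. I'll withdraw and check.

Call:
move_arm(
  commands=[0,0,10,0,0,0,0,10,0,0,0,0,0,-40,0,0,0,0,-40,0,0,0,0,-40,0,0,0,0,-40,0,0,40,0,0,0,0,40,0,0,0,0,40,0,0,0,0,0,0,0],
)

```text
invalid input at $.commands: expected a multiple of 5 numbers
```

```bash
python3 door.py 2>/dev/null; python3 - <<'E'
from h import *
print(manip.observe()["ee_pos"])
c=capture("scene");cv2.imwrite('pics/e.png',cv2.resize(c["pixels"][80:230,130:290,::-1],None,fx=4,fy=4,interpolation=2))
E
```

```text
scene 412 5 [92.5 94.3 96.2]
scene 426 93 [91.7 93.6 96.9]
scene 440 115 [ 91.6  93.3 127.3]
scene 454 93 [89.6 91.5 93.9]
scene 468 79 [89.  90.5 92. ]
scene 482 74 [87.5 89.3 90.8]
scene 496 79 [86.9 88.1 90. ]
scene 510 75 [85.7 87.6 89.5]
scene 524 81 [84.7 86.5 88.3]
scene 538 72 [83.6 85.  87. ]
scene 552 23 [82.6 84.3 86.5]
top 0
[454.9127126  124.80068702  65.27612285]
```

View pics/e.png

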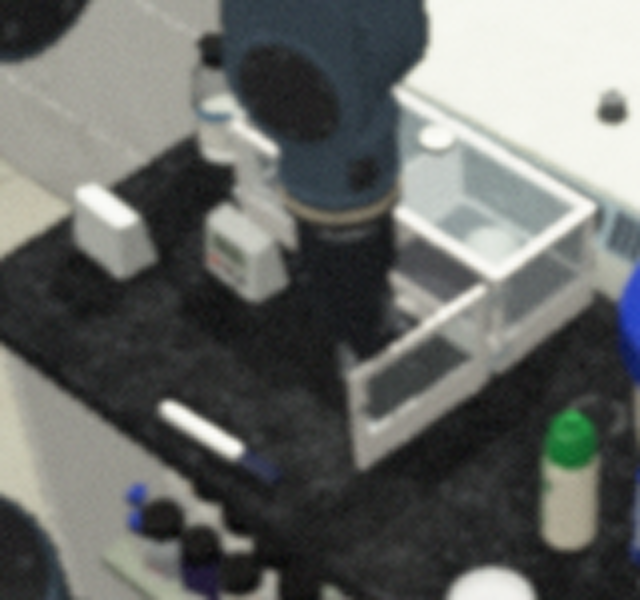

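The move was refused for a missing number, so the arm stayed put. The picture shows the door wide open, with its edge at px (360,400), and everything else in place. I'll send the retreat again.

Call:
move_arm(
  commands=[0,0,10,0,0,0,0,10,0,0,0,0,0,-40,0,0,0,0,-40,0,0,0,0,-40,0,0,0,0,-40,0,0,40,0,0,0,0,40,0,0,0,0,0,0,0,0,0,0,0,0,0],
)

```text
time: 13.08
ee_pos: [374.3, 148.0, 225.9]
orientation: [3.141, 0.001, 3.113]
wrist_force: [0.7, 0.8, -0.2]
finger_gap: -0.5
gripper_force: 0.0
```

```bash
python3 door.py 2>/dev/null; python3 - <<'E' 2>/dev/null
from h import *
P=np.nanmedian([cloud(capture("scene")) for _ in range(3)],0);x,y,z=P[...,0],P[...,1],P[...,2]
m=(x>450)&(x<548)&(y>225)&(y<395)&(z>10)&(z<66);print('clk',x[m].min(),x[m].max(),y[m].min(),y[m].max())
m=(x>545)&(x<600)&(z>8)&(z<105)
for b in range(245,390,20):
    k=m&(y>=b)&(y<b+20);print(b+10,np.median(x[k]).round(1))
E
```

```text
scene 412 5 [92.1 93.6 96.1]
scene 426 95 [91.9 93.9 97.3]
scene 440 81 [91.3 92.8 94.5]
scene 454 87 [89.8 91.7 93.6]
scene 468 78 [89.  90.6 92. ]
scene 482 79 [87.7 89.6 91.5]
scene 496 77 [86.8 88.4 90.3]
scene 510 76 [86.  87.7 89.2]
scene 524 79 [84.5 86.2 88.3]
scene 538 75 [83.8 85.1 87. ]
scene 552 29 [82.5 84.5 85.6]
top 426 6 [93.1 95.1 97.1]
top 440 5 [91.4 93.3 93.7]
top 454 6 [90.  91.9 93.7]
top 468 6 [90.2 92.1 94. ]
top 482 6 [87.3 90.4 90.5]
top 496 6 [86.9 87.2 90.7]
top 510 5 [87.2 87.3 91. ]
top 524 6 [83.6 85.9 87.6]
top 538 7 [83.8 87.7 87.8]
clk 496.20659422397875 534.6879670712121 293.7584805704048 365.91002885670514
255 567.1
275 567.2
295 567.9
315 568.3
335 569.4
355 585.7
375 nan
395 nan
```

The door holds at about 87°, the left door is shut and the clock is clear, so I'm handing in the job.

```bash
python3 -c "
from rig import ticket
print(ticket.finish_job())"
```

```text
the job is handed in; nothing more can be done
None
```

The job is handed in after about 13 s of robot time: the stop clock was slid about 100 mm left, well clear of the right door's swing; the right door, in front of the crucible, was pressed, sprang ajar and now stands at about 87°; the left door is still shut, and I saw nothing else disturbed.

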